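# Fetch the dropped disc from under the instrument riser

## Robot

A 7-joint arm with a two-finger parallel gripper is mounted at the origin on the work surface. World frame = base frame: x ahead of the robot, y to its left, z up, the work surface at z = 0. Lengths are in m, angles in rad, forces in N, time in s.
With the tool pointing down it reaches from about 0.425 to 1.025 m from the base axis. Payload 3.6 kg.
Tool frame: the origin (TCP) lies on the mounting face of the last link; the fingertips stand 173 mm ahead of it and the grasp point (between the pads) lies 155 mm ahead of it; x points along the fingers, y is the direction in which the jaws open and shut, and the axes are right-handed (so a half turn about x gives the same grasp; the last joint's range is limited). The gripper opens to 85 mm and grips with 20 to 120 N. Pads are 22 mm wide; open, the fingers measure 114 mm over their backs; the gripper's body (76 mm by 85 mm) begins 54 mm behind the grasp point. The pads swing forward as they close: fully open they stand 13 mm farther back than shut.
Start: joints at [-1.431, 0.591, 0.048, 1.609, -0.033, 0.943, -0.034], TCP at [0.167, 0.705, 0.405] pointing down, gripper open.
Joint ranges: [-2.69, 2.69], [-0.47, 2.24], [-1.27, 1.36], [0.19, 2.51], [-1.53, 4.68], [0.08, 2.07], [-3.09, 3.09]. Speed limits (rad/s): [2.57, 2.57, 3.14, 3.14, 3.14, 3.14, 3.14].

## Interface

Orientations are given as a rotation vector (axis times angle).
In Python, from rig import * gives the robot as it stands.
- The arm moves only by the tool arm_command, never from a script. Its argument "rows" is a list of rows, each a list of 4 numbers: the shift along the tool's x, y, z in m, then the turn about the tool's x in degrees. In form: [[dx, dy, dz, yaw], ...]. A call has 1 to 20 rows; each row shifts and turns the commanded pose from where the row before left it, along the tool's axes as they then stand; what a row does not reach is not made up. A row lasts 1/8 s, in which the tool goes at most 62.5 mm and 10.7 degrees, less where a joint would pass 70% of its speed; a pose out of reach is approached as far as the arm can. A call is refused whole if a number of a shift passes 0.0625 or a number of a turn 10.7, either way. A call with a gripper value outside its range is refused whole. "claw" is the opening, from 0 (shut) to 1 (fully open), set as the call begins (left out, the last holds). The fingers move at their own pace and stop on an object; "newtons" is the grip in N (left out, the last holds). Time passes only in rows, so rows that do not move let the fingers close. It gives the time, the measured TCP pose, the force and the opening at its end, in the units of the state.
- observe(): the state, without advancing time (a new reading comes with each control period).
- snapshot(name): name is "scene" or "side" or "wrist"; returns a dict with "color" (480x640x3 uint8, red, green, blue), "range_z" (480x640 float32, m along the optical axis (not along the pixel's ray), 0 where there is no reading), "fx", "fy", "cx", "cy" (pixels), "rvec" (rotation vector, rad) and "tvec" (3), from world to camera coordinates, as OpenCV has them. Camera axes: x right, y down, z forward; pixel columns grow to the right and rows downward; lengths in m; the calibration is good to about 2 mm. The wrist camera is an equidistant fisheye: a pixel r from the principal point sees the ray r / f radians off the axis. A picture is of the moment at which its call begins.
- close_job(): hands the job in, once; it reports no verdict.
The state is a dict: "t": time; "joints": joint angles; "joint_vel": joint speeds; "tau": joint torques, N m; "tcp_pos": TCP position; "tool_rot": TCP orientation; "ft_force": force on the tool from outside, world axes, zero at the start; "torque": the same for the moment, N m; "grip_width": finger opening in m.
Only numpy, scipy, OpenCV 4.12 (cv2) and the standard library are available. Lean on these libraries where they do the work, as an engineer would, in place of code of your own. Each camera call takes 0.05 s, during which the arm holds its last target. There are 200 camera calls.

## Task

A small metal disc has been dropped and lies flat under the slotted front of the instrument riser. Take the flat probe by its handle, reach in through the open front, press its rubber foot lightly down on the disc, and with steady light pressure drag the disc out over the riser's entry strip until it lies flat on the bench, at least 40 mm clear of the riser; then stand the probe back on the bench, out from under the riser and off the disc, and let go. Touch the disc only with the probe and press on it with no more than 8 N; do not knock the riser or shift the head, its cover or the meter.

Things in the scene. Friction and masses are not known exactly. Their poses are not given: they have to be found in the camera images.
- riser: Grey sheet-metal riser, fixed, carrying a white box instrument. Origin: middle of its open front edge, at bench height; +x points inwards, y across, z up. 190 mm wide (5 mm side cheeks), 235 mm deep, deck underside 36 mm above the bench. The bay under the deck is open only at the front and ends at a wall at x = 72 mm. Its floor is the bench itself.
- deck (a point): Middle of the deck's front edge, on its top, 40 mm above the bench, straight above the riser's origin. The deck is 4 mm thick; over the bay it has slots about 10 mm wide along y, through which one can see. The instrument stands on the rear deck, from 83 mm behind the front edge on, its top 152 mm above the bench.
- entry (a point): Point on the bench at riser x = -4 mm, under the crest of the entry strip: a smooth low ridge across the whole opening (along the riser's y) with an 18 degree ramp on either side. Its height is adjustable and NOT measured: the crest stands 1 to 9 mm above the bench, so the ramps reach 3 to 28 mm to either side of it. The disc must be dragged up and over it.
- disc: Plain solid aluminium disc, 36 mm across, 6 mm thick, lower edge bevelled (2 mm high, 5.5 mm wide), about 50 g. Origin: centre of its underside, z along its axis. It starts flat on the bench in the riser's bay, centre 44 to 51 mm behind the front edge and up to 50 mm to either side, too near the back wall for the probe to get behind it. It slides easily on bench and riser (friction about 0.3).
- probe: Flat probe, about 140 g. Upright black handle plate 16 mm thick (along x), 70 mm wide (y), 55 mm high, origin at the centre of its underside; grip it across the 16 mm. From it a flat steel blade 18 mm wide runs along +x, ending at x = 107 mm, its underside 8 mm and top 12 mm above the handle's underside. It stands on the handle and on a rubber foot under the blade's end.
- probe_foot (a point): Underside of the probe's rubber foot, 95 mm along the probe's +x from its origin, level with the handle's underside. The foot is a round bar across the blade (along y), 10 mm in diameter, 28 mm long; friction on the disc about 1.5. Held firmly, the foot yields about 1 mm per 3 N and the handle may tilt slightly in the fingers: let the felt force lead the height.
- head: Bystander: open round aluminium sensor head, 80 mm across, 45 mm high, with a stub 28 mm thick at its side. Origin at the centre of its underside.
- cover: Bystander: round aluminium screw cover, 86 mm across, 22 mm high. Origin at the centre of its underside.
- meter: Bystander: blue hand-held multimeter lying on its back, 180 x 85 x 35 mm, long side along its x. Origin at the centre of its underside.
Mind the look-alikes: they are no part of the job. Leave any green look-alike of the probe alone.

How it is judged:
By the outcome, as a careful person would: the job done as asked, in the order asked, and still so for the second after the job is handed in, with the robot touching nothing.
It also fails if it takes over 72 s, if anything falls off the work surface, if the arm or the gripper's body presses on something with over 40 N, if the wrist force passes 120 N, or if a joint passes its speed limit or range.

## Working session

There is one attempt and no reset: what is moved stays moved. The work goes in short steps, Python scripts to look and compute and a tool call to move; the robot and the scene stay as the last step left them, time stands still between calls to the robot, and variables do not carry over. Pictures are saved under pics/ and viewed, about 8 in all and at most 12, crops included, and the job is handed in when it is done.

Besides the shell and the picture viewer there is one more tool, called as a command line: name --pt "numbers of a row" for each row, then --argument value for the rest. arm_command: Moves the arm, as the interface text tells. Its arguments: {"type":"object","properties":{"rows":{"type":"array","items":{"type":"array","items":{"type":"number"}}},"claw":{"type":"number"},"newtons":{"type":"number"}},"required":["rows"]}

```bash
ls; mkdir -p pics; cat > h.py <<'E'
from rig import *
import numpy as np, cv2
def snap(n):
    s=snapshot(n); np.savez(f'pics/{n}.npz',**s); return s
def load(n): return dict(np.load(f'pics/{n}.npz'))
def save(img,f): cv2.imwrite(f,img[:,:,::-1])
def pix(s,u,v,z=None):
    """world point of pixel: from depth, or at world height z"""
    R=cv2.Rodrigues(s['rvec'])[0]; t=np.array(s['tvec']).ravel()
    ray=np.array([(u-s['cx'])/s['fx'],(v-s['cy'])/s['fy'],1.])
    c=-R.T@t; d=R.T@ray
    if z is None: return c+d*np.median(s['range_z'][int(v)-1:int(v)+2,int(u)-1:int(u)+2])
    return c+d*(z-c[2])/d[2]
def proj(s,p):
    R=cv2.Rodrigues(s['rvec'])[0]; q=R@np.array(p)+np.array(s['tvec']).ravel()
    return np.array([s['fx']*q[0]/q[2]+s['cx'],s['fy']*q[1]/q[2]+s['cy']])
E
python3 - <<'E'
from h import *
np.set_printoptions(precision=4,suppress=True)
for n in('scene','side'):
    s=snap(n); save(s['color'],f'pics/{n}0.png')
    R=cv2.Rodrigues(s['rvec'])[0]; print(n,s['fx'],-R.T@np.array(s['tvec']).ravel(),R[2])
o=observe(); print(o)
E
```

```text
pics
scene 501.39987095987146 [1.159  0.3796 0.5792] [-0.6136 -0.541  -0.5752]
side 479.90621078203395 [ 0.2899 -0.6367  0.5362] [ 0.397   0.6903 -0.6049]
{'t': 0.1, 'joints': array([-1.4315,  0.592 ,  0.0483,  1.6097, -0.0333,  0.9427, -0.0337]), 'joint_vel': array([-0.0007, -0.0028, -0.0001, -0.0039, -0.0009, -0.0015, -0.0005]), 'tau': array([  0.004 , -54.9989,   1.553 , -19.8822,   0.0097,   0.0039,
         0.    ]), 'tcp_pos': array([0.1671, 0.7051, 0.4036]), 'tool_rot': array([ 0.1811,  1.5632, -0.1843]), 'ft_force': array([0.3841, 0.2914, 0.334 ]), 'torque': array([ 0.0109,  0.0061, -0.0143]), 'grip_width': 0.08510368663219171}
```

View pics/scene0.png

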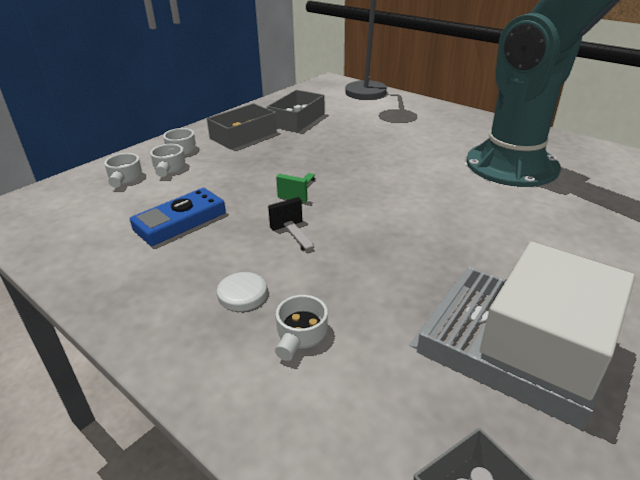

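View pics/side0.png

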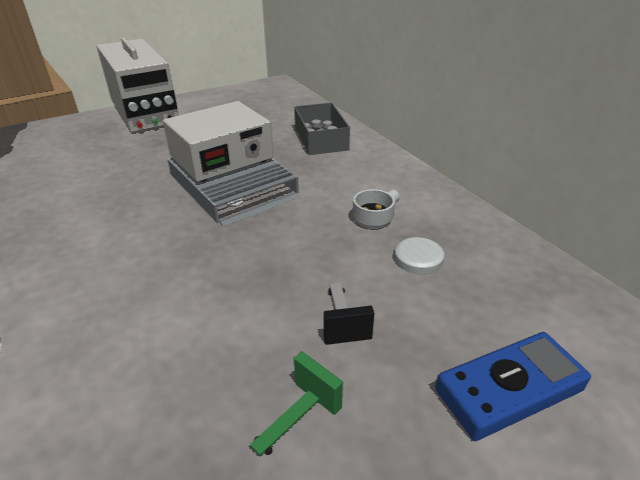

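The scene shows the riser at about (520,330), with something bright in its slots at (480,315), and the black probe at (285,213) with its foot near (308,246). The look-alikes are the green probe (292,187), which is excluded by colour; the white cover (242,290) and the bright things in the boxes (480,475; 298,108), none of them the disc. Next is one close crop with riser and probe together.

```bash
python3 - <<'E'
from h import *
a=load('scene')['color'];b=load('side')['color']
r=lambda i,x,y,w,h,W,H:cv2.resize(i[y:y+h,x:x+w],(W,H),interpolation=cv2.INTER_CUBIC)
im=np.vstack([np.hstack([r(a,405,260,100,75,400,300),r(a,260,180,80,60,400,300)]),np.hstack([r(b,165,150,140,75,400,300*1) if 0 else r(b,165,145,140,105,400,300),r(b,310,270,80,80,400,300) if 0 else r(b,300,270,100,75,400,300)])])
save(im,'pics/crops.png')
E
```

```text
(no output)
```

View pics/crops.png

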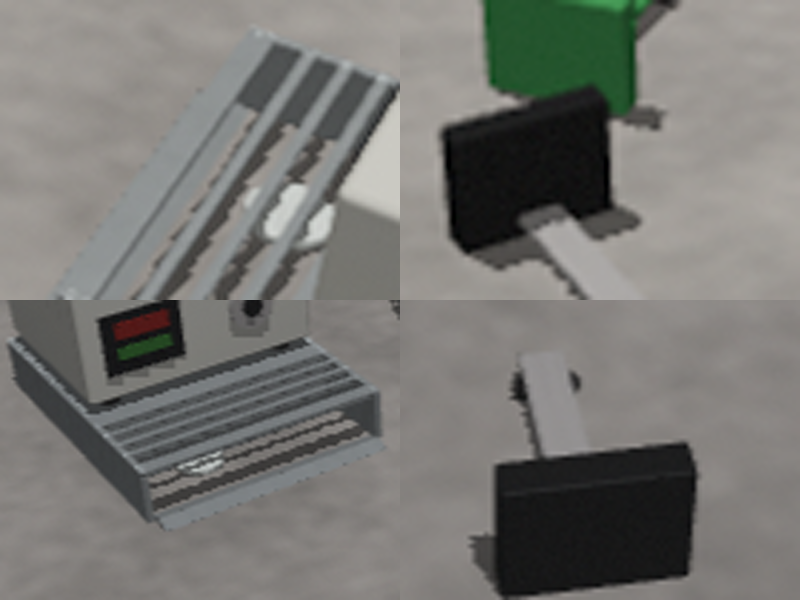

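```bash
python3 - <<'E'
from h import *
np.set_printoptions(precision=4,suppress=True)
a=load('scene');b=load('side')
A=lambda x,y:(405+x*.25,260+y*.25)
B=lambda x,y:(260+(x-400)*.2,180+y*.2)
C=lambda x,y:(165+x*.35,145+(y-300)*.35)
D=lambda x,y:(300+(x-400)*.25,270+(y-300)*.25)
P=lambda n,s,uv,z:print(n,pix(s,*uv,z),pix(s,*uv))
P('deckTop scene far',a,A(256,28),.04);P('deckTop scene near',a,A(62,293),.04)
P('side deck R',b,C(380,388),.04);P('side deck L',b,C(143,470),.04)
P('disc scene',a,A(290,212),.006);P('disc side',b,C(203,464),.006)
for n,uv,z in [('nl',(497,492),.055),('nr',(694,472),.055),('fl',(497,465),.055),('fr',(688,443),.055),('bl',(500,597),0),('br',(690,574),0),('tip',(541,352),.012)]: P(n,b,D(*uv),z)
for n,uv,z in [('tl',(443,130),.055),('tr',(593,97),.055),('br',(610,208),0),('bl',(468,251),0)]: P('sc '+n,a,B(*uv),z)
P('sc tip',a,(308,247),.012)
# bystander heights/poses roughly
for n,uv,z in [('cover',(242,287),.022),('head',(302,310),.045),('meter',(178,212),.035),('green',(292,178),.055)]: P(n,a,uv,z)
# riser axis from instrument-independent: deck side edge
P('riser bottom side scene right',a,(590,417),0)
P('deck left rear',a,(592,403),.04)
E
```

```text
deckTop scene far [0.4914 0.1288 0.04  ] [0.491  0.1286 0.0397]
deckTop scene near [0.6772 0.147  0.04  ] [0.6755 0.1462 0.0381]
side deck R [0.6783 0.1454 0.04  ] [ 0.7117  0.2127 -0.0027]
side deck L [0.4922 0.1278 0.04  ] [0.4926 0.1292 0.0391]
disc scene [0.5491 0.1792 0.006 ] [0.5505 0.1797 0.0073]
disc side [0.5458 0.1661 0.006 ] [0.5462 0.1675 0.0051]
nl [ 0.5177 -0.2412  0.055 ] [ 0.5192 -0.2386  0.0519]
nr [ 0.5812 -0.2671  0.055 ] [ 0.5825 -0.2654  0.0528]
fl [ 0.5241 -0.2302  0.055 ] [ 0.5247 -0.229   0.0537]
fr [ 0.5874 -0.2545  0.055 ] [ 0.6225 -0.2093 -0.0019]
bl [ 0.5191 -0.2408  0.    ] [ 0.519  -0.241   0.0002]
br [ 0.5841 -0.2661  0.    ] [ 0.5846 -0.2656 -0.0008]
tip [ 0.5919 -0.1482  0.012 ] [ 0.5923 -0.1475  0.0112]
sc tl [ 0.5871 -0.2596  0.055 ] [ 0.5832 -0.2639  0.0514]
sc tr [ 0.5303 -0.2308  0.055 ] [ 0.5274 -0.2336  0.0526]
sc br [ 0.526  -0.2279  0.    ] [ 0.5225 -0.2313 -0.0032]
sc bl [ 0.5866 -0.2512  0.    ] [ 0.586  -0.2518 -0.0006]
sc tip [ 0.5966 -0.1472  0.012 ] [ 0.5942 -0.1494  0.0096]
cover [ 0.7629 -0.1476  0.022 ] [ 0.7614 -0.1496  0.0199]
head [ 0.7562 -0.0148  0.045 ] [ 0.7329 -0.0377  0.0141]
meter [ 0.6995 -0.4102  0.035 ] [ 0.6974 -0.4139  0.0325]
green [ 0.4731 -0.3034  0.055 ] [ 0.4721 -0.3043  0.0543]
riser bottom side scene right [0.6278 0.3791 0.    ] [ 0.6273  0.3791 -0.0005]
deck left rear [0.6419 0.3746 0.04  ] [0.6413 0.3746 0.0394]
```

```bash
cat >> h.py <<'E'
def cloud(s):
    R=cv2.Rodrigues(s['rvec'])[0]; t=np.array(s['tvec']).ravel(); z=s['range_z']
    v,u=np.mgrid[:480,:640]; c=np.stack([(u-s['cx'])/s['fx']*z,(v-s['cy'])/s['fy']*z,z],-1)
    return ((c-t)@R).reshape(-1,3)[(z>0).ravel()], s['color'].reshape(-1,3)[(z>0).ravel()].astype(int)
def rf(p,o,th):
    c,s=np.cos(th),np.sin(th); d=p[:,:2]-o[:2]
    return np.c_[d@[c,s],d@[-s,c],p[:,2]]
E
python3 - <<'E'
from h import *
np.set_printoptions(precision=4,suppress=True)
a=load('scene');b=load('side')
for n,s in(('a',a),('b',b)):
    p,c=cloud(s)
    m=(abs(p[:,2]-.04)<.004)&(p[:,0]>.42)&(p[:,0]<.75)&(p[:,1]>.1)&(p[:,1]<.42)
    r=cv2.minAreaRect(p[m,:2].astype(np.float32)); print(n,m.sum(),r)
    o=np.array([.5846,.1373]); th=np.radians(95.5)
    # deck front edge fit: front-most deck points by y bins
    q=rf(p[m],o,th); e=[]
    for y in np.arange(-.085,.086,.01):
        k=abs(q[:,1]-y)<.005
        if k.sum()>3: e.append([y,np.sort(q[k,0])[1]])
    e=np.array(e); f=np.polyfit(e[:,0],e[:,1],1); print('front edge slope deg',np.degrees(f[0]),'off',f[1],'y range',q[:,1].min(),q[:,1].max())
    q=rf(p,o,th)
    br=(c.min(1)>185)&(abs(q[:,1])<.08)&(q[:,0]>.01)&(q[:,0]<.075)&(q[:,2]<.02)
    print('disc',br.sum(),q[br].mean(0),q[br].min(0),q[br].max(0))
    for x in np.arange(-.04,.012,.004):
        k=(abs(q[:,0]-x)<.002)&(abs(q[:,1])<.08)&(q[:,2]<.03)
        if k.sum(): print(round(x,3),k.sum(),np.median(q[k,2]).round(4),end=' | ')
    print()
o=observe();R=cv2.Rodrigues(o['tool_rot'])[0];print(R)
s=snapshot('wrist');save(s['color'],'pics/wrist0.png')
Rc=cv2.Rodrigues(s['rvec'])[0]; print(-Rc.T@np.array(s['tvec']).ravel(),Rc,s['fx'])
E
```

```text
a 3411 ((0.5712593793869019, 0.2507706880569458), (0.19448040425777435, 0.23569880425930023), 5.898014068603516)
front edge slope deg -0.44206702906563566 off -0.0027678977982847188 y range -0.09539278326717843 0.09896716891116583
disc 76 [0.0463 0.033  0.005 ] [0.0274 0.0165 0.0025] [0.0594 0.0487 0.0066]
-0.04 158 -0.0009 | -0.036 162 -0.0011 | -0.032 168 -0.0009 | -0.028 160 -0.0009 | -0.024 160 -0.0009 | -0.02 161 -0.0009 | -0.016 64 -0.0003 | -0.012 13 0.0009 | -0.008 3 0.0022 | -0.004 8 0.0006 | -0.0 148 0.0006 | 0.004 144 -0.0004 | 0.008 124 -0.0009 | 
b 2147 ((0.5704986453056335, 0.2521874010562897), (0.19214080274105072, 0.2385578602552414), 5.876106262207031)
front edge slope deg -0.4012473330233582 off -0.0017413001117500332 y range -0.09373961877622208 0.0994182986037898
disc 2 [0.0299 0.0385 0.0056] [0.0275 0.0339 0.0049] [0.0323 0.043  0.0064]
-0.04 99 -0.0007 | -0.036 88 -0.0002 | -0.032 90 -0.0007 | -0.028 91 -0.0006 | -0.024 87 -0.0006 | -0.02 88 -0.0006 | -0.016 120 -0.0002 | -0.012 119 0.001 | -0.008 129 0.0021 | -0.004 72 0.0029 | -0.0 46 0.002 | 0.004 51 0.0006 | 0.008 63 -0.0004 | 
[[-0.0004  0.2306  0.973 ]
 [-0.002   0.973  -0.2306]
 [-1.     -0.002   0.0001]]
[0.0982 0.7215 0.3728] [[ 0.2303  0.9731 -0.0024]
 [ 0.9359 -0.2208  0.2745]
 [ 0.2666 -0.0655 -0.9616]] 371.64829954431775
```

Measured: riser origin (0.583, 0.135) with yaw 95.9°, and strip crest about 4 mm. Disc at riser (48, 31) mm, which fits the 44–51 mm range. Probe origin (0.553, -0.2475) with yaw 68°; its blade length measures 107.6 mm, as described. Approaching above the probe now.

arm_command --pt "0 -0.0257 0.0455 0" --pt "0 -0.0257 0.0455 0" --pt "0 -0.0257 0.0455 0" --pt "0 -0.0257 0.0455 0" --pt "0 -0.0257 0.0455 0" --pt "0 -0.0257 0.0455 0" --pt "0 -0.0257 0.0455 0" --pt "0 -0.0257 0.0455 0" --pt "0 -0.0257 0.0455 0" --pt "0 -0.0257 0.0455 0" --pt "0 -0.058 0.0141 0" --pt "0 -0.058 0.0141 0" --pt "0 -0.058 0.0141 0" --pt "0 -0.058 0.0141 0" --pt "0 -0.058 0.0141 0" --pt "0 -0.058 0.0141 0" --pt "0 -0.058 0.0141 0" --pt "0 -0.058 0.0141 0" --pt "0 -0.058 0.0141 0" --pt "0 -0.058 0.0141 0" --claw 1

```text
t: 2.65
tcp_pos: [0.5539, -0.2482, 0.4046]
tool_rot: [0.183, 1.563, -0.182]
ft_force: [0.8, -0.0, 0.4]
grip_width: 0.0854
```

arm_command --pt "0.03 0 0 4.3" --pt "0.03 0 0 4.4" --pt "0 0 0 0" --pt "0 0 0 0"

```text
t: 3.15
tcp_pos: [0.5545, -0.2464, 0.3454]
tool_rot: [0.3, 1.549, -0.301]
ft_force: [-0.9, -0.5, 0.5]
grip_width: 0.0853
```

```bash
cat >> h.py <<'E'
def st():
    o=observe();R=cv2.Rodrigues(o['tool_rot'])[0]
    print('t',round(o['t'],2),'tcp',o['tcp_pos'].round(4),'yaw(tool y)',np.degrees(np.arctan2(R[1,1],R[0,1])).round(2),'Rx',R[:,0].round(3),'F',o['ft_force'].round(2),'w',round(o['grip_width'],4),'q',np.round(o['joints'],2)); return o,R
def togo(x,y,z,yaw):
    o,R=st(); d=R.T@(np.array([x,y,z])-o['tcp_pos']); print('shift tool',d.round(4),'turn',(np.degrees(np.arctan2(R[1,1],R[0,1]))-yaw).round(2))
E
python3 - <<'E'
from h import *
togo(.553,-.2475,.193,68)
s=snap('wrist'); save(s['color'],'pics/wrist1.png')
E
```

```text
t 3.15 tcp [ 0.5545 -0.2464  0.3454] yaw(tool y) 68.05 Rx [ 0.001 -0.    -1.   ] F [-0.87 -0.53  0.47] w 0.0853 q [ 0.22  0.52  0.18  1.94 -0.14  0.69  1.67]
shift tool [ 0.1524 -0.0016 -0.0012] turn 0.05
```

View pics/wrist1.png

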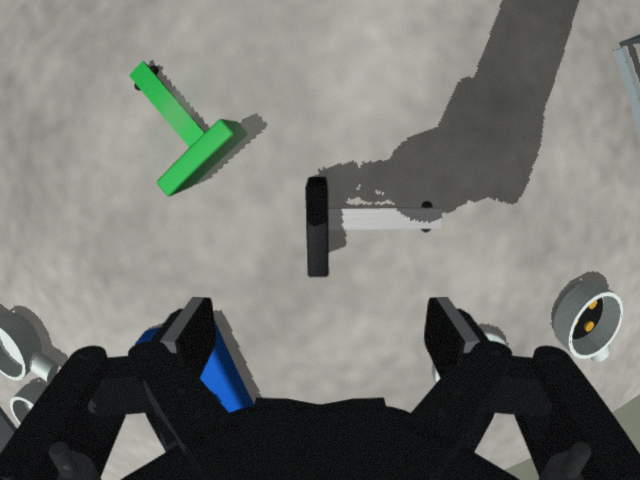

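The wrist view shows the black probe at (317,225), in line with the jaws, blade to the right and foot at (427,216). The green look-alike is well away at (200,150). Descending to grasp.

arm_command --pt "0.045 -0.0008 -0.0006 0" --pt "0.045 -0.0008 -0.0006 0" --pt "0.035 0 0 0" --pt "0.02 0 0 0" --pt "0.0074 0 0 0" --pt "0 0 0 0"

```text
t: 3.95
tcp_pos: [0.5529, -0.2477, 0.193]
tool_rot: [0.301, 1.548, -0.302]
ft_force: [-0.4, 1.4, 0.2]
grip_width: 0.0855
```

arm_command --pt "0 0 0 0" --pt "0 0 0 0" --pt "0 0 0 0" --pt "0 0 0 0" --pt "0 0 0 0" --pt "0 0 0 0" --pt "0 0 0 0" --pt "0 0 0 0" --claw 0 --newtons 60

```text
t: 4.95
tcp_pos: [0.5526, -0.2476, 0.1928]
tool_rot: [0.302, 1.549, -0.302]
ft_force: [-0.5, 0.7, 6.1]
grip_width: 0.0154
```

```bash
python3 - <<'E'
from h import *
st()
s=snap('wrist'); save(s['color'],'pics/wrist2.png')
E
```

```text
t 4.95 tcp [ 0.5526 -0.2476  0.1928] yaw(tool y) 67.96 Rx [ 0.001 -0.    -1.   ] F [-0.47  0.65  6.12] w 0.0154 q [ 0.27  0.74  0.11  2.   -0.19  0.41  1.71]
```

View pics/wrist2.png

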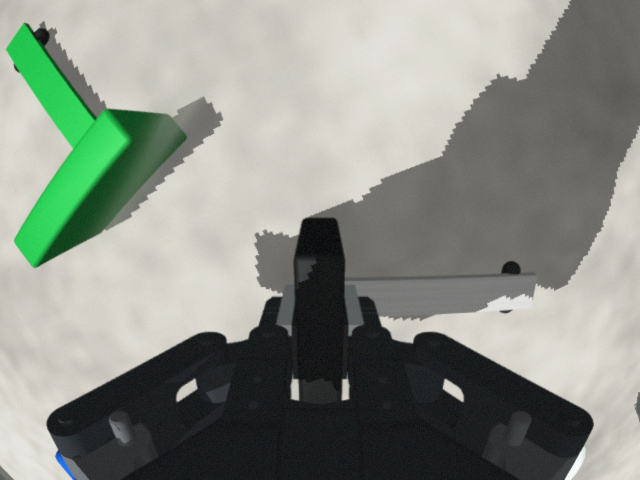

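arm_command --pt "-0.01 0 0 0" --pt "-0.02 0 0 0" --pt "-0.02 0 0 -7" --pt "-0.01 0 0 -7" --pt "0 0 0 -7" --pt "0 0 0 -6.9" --pt "0 0.03 0.005 0" --pt "0 0.0435 0.0071 0" --pt "0 0.0435 0.0072 0" --pt "0 0.0435 0.0072 0" --pt "0 0.045 0.0076 0" --pt "0 0.03 0.005 0" --pt "0 0 0 0" --pt "0 0 0 0" --pt "0 0 0 0" --newtons 100

```text
t: 6.88
tcp_pos: [0.5671, -0.011, 0.2526]
tool_rot: [-0.079, 1.569, 0.077]
ft_force: [0.2, 0.3, -0.9]
grip_width: 0.015
```

```bash
python3 - <<'E'
from h import *
togo(.5673,-.0093,.2528,95.9)
np.set_printoptions(precision=4,suppress=True)
a=snap('scene');b=snap('side')
r=lambda i,x,y,w,h,W,H:cv2.resize(i[y:y+h,x:x+w],(W,H),interpolation=cv2.INTER_CUBIC)
u,v=proj(a,(.56,.04,.06)).astype(int);u2,v2=proj(b,(.56,.04,.06)).astype(int);print(u,v,u2,v2)
x1,y1=u-50,v-60;x2,y2=max(u2-70,0),max(v2-90,0);print(x1,y1,x2,y2)
save(np.hstack([r(a['color'],x1,y1,130,195,400,600),r(b['color'],x2,y2,130,195,400,600)]),'pics/air.png')
E
```

```text
t 6.88 tcp [ 0.5671 -0.011   0.2526] yaw(tool y) 95.71 Rx [ 0.    -0.001 -1.   ] F [ 0.2   0.27 -0.88] w 0.015 q [-0.1   0.62  0.05  2.07 -0.07  0.46  1.68]
shift tool [-0.0002  0.0017  0.0004] turn -0.19
403 256 266 207
353 196 196 117
```

View pics/air.png

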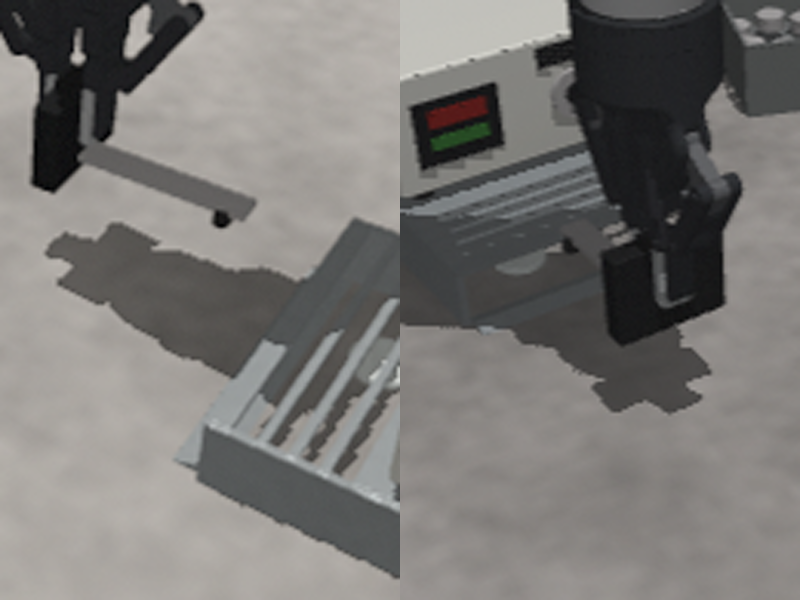

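```bash
python3 - <<'E'
from h import *
np.set_printoptions(precision=4,suppress=True)
a=load('scene')
O=np.array([.5671,-.011]);th=np.radians(95.71);c=np.array([np.cos(th),np.sin(th)]);n=np.array([-c[1],c[0]])
for lx,ly,z,m in[(.107,.009,.012,''),(.107,-.009,.012,''),(.095,.0,.0,''),(-.008,-.035,0,''),(.008,-.035,0,'')]:
    p=np.r_[O+lx*c+ly*n,z+.0596]; uv=proj(a,p); print(lx,ly,z,p,(uv-[353,196])/.325)
p,col=cloud(a); q=rf(p,O,th)
for x in(.03,.05,.07,.09,.1):
    k=(abs(q[:,0]-x)<.01)&(abs(q[:,1])<.03)&(q[:,2]>.05); print(x,k.sum(),q[k,1].min().round(4),q[k,1].max().round(4),np.median(q[k,2]).round(4))
k=(abs(q[:,1])<.03)&(q[:,2]>.05)&(q[:,2]<.1)&(q[:,0]<.13);print('xmax',q[k,0].max())
E
```

```text
0.107 0.009 0.012 [0.5475 0.0946 0.0716] [257.6866 196.9566]
0.107 -0.009 0.012 [0.5654 0.0964 0.0716] [243.2611 214.4279]
0.095 0.0 0.0 [0.5576 0.0835 0.0596] [227.1865 215.4599]
-0.008 -0.035 0 [ 0.6027 -0.0155  0.0596] [ 28.6475 182.9987]
0.008 -0.035 0 [0.6011 0.0004 0.0596] [ 53.6779 192.9201]
0.03 3351 -0.03 0.0257 0.3011
0.05 1495 -0.0299 0.03 0.3832
0.07 143 -0.0133 0.0121 0.0711
0.09 127 -0.0153 0.0095 0.0701
0.1 111 -0.0153 0.009 0.0699
xmax 0.10568507858109333
```

The probe sits in the hand as predicted, within about 1 mm. Lowering outside the riser, then reaching in level.

arm_command --pt "0.02 0.0008 0.0002 -0.2" --pt "0.0237 0.0009 0.0002 0" --pt "0 0 0 0" --pt "0 0.02 0 0" --pt "0 0.025 0 0" --pt "0 0.025 0 0" --pt "0 0.015 0 0" --pt "0 0.01 0 0" --pt "0 0 0 0" --pt "0 0 0 0" --pt "0 0 0 0"

```text
t: 8.35
tcp_pos: [0.5575, 0.0858, 0.2086]
tool_rot: [-0.082, 1.569, 0.081]
ft_force: [-0.0, 0.1, -1.0]
grip_width: 0.0149
```

```bash
python3 - <<'E'
from h import *
togo(.5575,.0852,.209,95.9)
f=[]
a=snap('scene');f.append(observe()['ft_force'])
for i in range(3): snapshot('side');f.append(observe()['ft_force'])
print(np.round(f,2))
r=lambda i,x,y,w,h,W,H:cv2.resize(i[y:y+h,x:x+w],(W,H),interpolation=cv2.INTER_CUBIC)
save(r(a['color'],400,250,120,90,800,600),'pics/in.png')
E
```

```text
t 8.35 tcp [0.5575 0.0858 0.2086] yaw(tool y) 95.97 Rx [ 0.    -0.001 -1.   ] F [-0.03  0.14 -1.04] w 0.0149 q [-0.28  0.69  0.06  2.09 -0.11  0.37  1.55]
shift tool [-0.0004 -0.0006 -0.0001] turn 0.07
[[ 0.79  0.09 -0.66]
 [-0.26 -0.26 -1.84]
 [-0.03 -0.54 -1.44]
 [-0.24  1.34 -0.7 ]]
```

View pics/in.png

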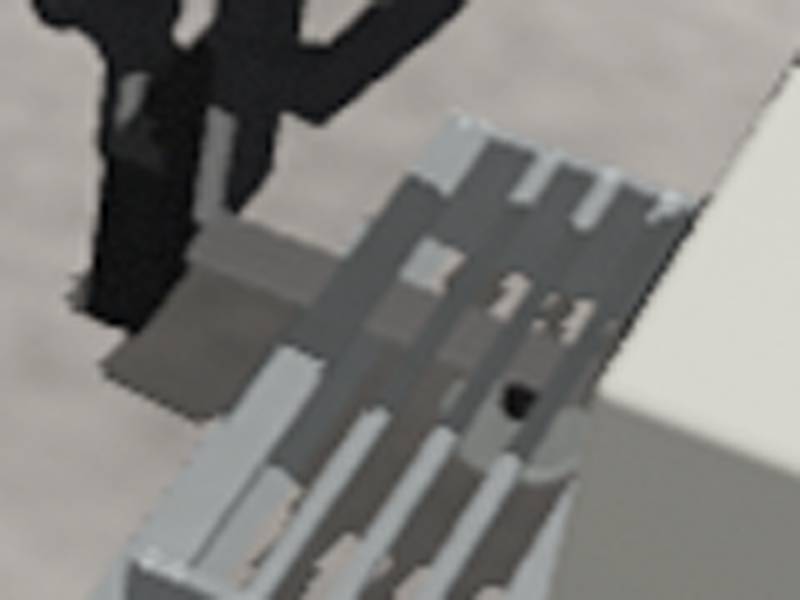

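```bash
python3 - <<'E'
from h import *
np.set_printoptions(precision=1,suppress=True)
a=load('scene');f=lambda p:(proj(a,p)-[400,250])*6.667
O=np.array([.5575,.0858]);th=np.radians(95.97);c=np.array([np.cos(th),np.sin(th)]);n=np.array([-c[1],c[0]])
print('foot end pred',f(np.r_[O+.095*c-.014*n,.0206]))
print('disc pred outline',np.array([f((.5477+.018*np.cos(t),.1797+.018*np.sin(t),.006)) for t in np.radians(range(0,360,30))]).round(0).tolist())
E
```

```text
foot end pred [512.6 408.3]
disc pred outline [[487.0, 458.0], [526.0, 470.0], [564.0, 468.0], [591.0, 452.0], [598.0, 427.0], [585.0, 400.0], [555.0, 379.0], [516.0, 368.0], [480.0, 370.0], [453.0, 385.0], [445.0, 409.0], [457.0, 436.0]]
```

The foot end at (518,400) lies over the disc, whose lower edge is at (555,478); the disc is about 2 mm further along +x than estimated. Correcting and pressing down slowly.

arm_command --pt "0.004 0 0.002 0" --pt "0.003 0 0 0" --pt "0.0005 0 0 0" --pt "0 0 0 0" --pt "0 0 0 0"

```text
t: 9.18
tcp_pos: [0.5594, 0.0872, 0.2012]
tool_rot: [-0.083, 1.569, 0.083]
ft_force: [0.0, -0.3, -0.3]
grip_width: 0.0151
```

arm_command --pt "0.0005 0 0 0" --pt "0 0 0 0"

```text
t: 9.43
tcp_pos: [0.5594, 0.0872, 0.2006]
tool_rot: [-0.083, 1.569, 0.083]
ft_force: [0.1, -0.0, -0.9]
grip_width: 0.0149
```

arm_command --pt "0.0005 0 0 0" --pt "0 0 0 0"

```text
t: 9.68
tcp_pos: [0.5594, 0.0872, 0.2001]
tool_rot: [-0.083, 1.569, 0.083]
ft_force: [-0.8, -0.2, -0.9]
grip_width: 0.0148
```

arm_command --pt "0.0005 0 0 0" --pt "0 0 0 0"

```text
t: 9.93
tcp_pos: [0.5594, 0.0871, 0.1996]
tool_rot: [-0.083, 1.569, 0.083]
ft_force: [0.3, 0.1, -1.2]
grip_width: 0.0148
```

arm_command --pt "0.0005 0 0 0" --pt "0 0 0 0"

```text
t: 10.18
tcp_pos: [0.5594, 0.0872, 0.1991]
tool_rot: [-0.083, 1.569, 0.083]
ft_force: [-0.7, 0.3, -1.9]
grip_width: 0.0149
```

arm_command --pt "0.0005 0 0 0" --pt "0 0 0 0"

```text
t: 10.42
tcp_pos: [0.5594, 0.0872, 0.1987]
tool_rot: [-0.083, 1.569, 0.083]
ft_force: [-0.7, -0.3, -0.9]
grip_width: 0.0148
```

arm_command --pt "0.0004 0 0 0" --pt "0 0 0 0"

```text
t: 10.68
tcp_pos: [0.5595, 0.0871, 0.1985]
tool_rot: [-0.083, 1.569, 0.083]
ft_force: [-0.2, -0.3, 1.9]
grip_width: 0.015
```

arm_command --pt "0.0004 0 0 0" --pt "0 0 0 0"

```text
t: 10.92
tcp_pos: [0.5595, 0.087, 0.1982]
tool_rot: [-0.083, 1.569, 0.083]
ft_force: [-0.2, -1.6, 5.5]
grip_width: 0.0147
```

arm_command --pt "-0.0003 0 0 0" --pt "0 0 0 0"

```text
t: 11.18
tcp_pos: [0.5595, 0.0871, 0.1983]
tool_rot: [-0.083, 1.569, 0.083]
ft_force: [-0.1, -1.9, 4.2]
grip_width: 0.0147
```

```bash
cat >> h.py <<'E'
def force(n=5):
    f=[observe()['ft_force']]
    for i in range(n): s=snapshot('scene'); f.append(observe()['ft_force'])
    print('Fmean',np.mean(f,0).round(2),'z',np.round([x[2] for x in f],1)); return s
E
python3 - <<'E'
from h import *
force(); st()
E
```

```text
Fmean [-0.7  -1.67  5.47] z [4.2 5.3 6.1 5.9 6.5 4.8]
t 11.43 tcp [0.5595 0.0871 0.1983] yaw(tool y) 96.06 Rx [ 0. -0. -1.] F [-0.62 -0.5   4.82] w 0.0149 q [-0.28  0.71  0.06  2.09 -0.11  0.35  1.55]
```

arm_command --pt "-0.0006 0 0 0" --pt "0 0 0 0" --pt "0 0 0 0"

```text
t: 11.8
tcp_pos: [0.5595, 0.0872, 0.1986]
tool_rot: [-0.083, 1.569, 0.083]
ft_force: [-0.0, -1.6, 2.0]
grip_width: 0.0149
```

```bash
python3 - <<'E'
from h import *
force(); st()
E
```

```text
Fmean [-0.25 -0.77  1.38] z [2.  1.1 1.3 1.4 0.5 1.9]
t 12.05 tcp [0.5594 0.0872 0.1986] yaw(tool y) 96.06 Rx [ 0. -0. -1.] F [-0.58 -0.55  1.94] w 0.0153 q [-0.28  0.71  0.06  2.09 -0.11  0.35  1.55]
```

Contact force now reads about 2.5 N and stiffness about 6 N per commanded mm. Starting the drag along riser -x.

arm_command --pt "0.0001 -0.001 0 0" --pt "0 -0.002 0 0" --pt "0 -0.002 0 0" --pt "0 0 0 0"

```text
t: 12.55
tcp_pos: [0.5599, 0.0819, 0.1986]
tool_rot: [-0.083, 1.569, 0.083]
ft_force: [0.2, -0.7, 1.6]
grip_width: 0.0149
```

arm_command --pt "0 -0.0015 0 0" --pt "0 -0.002 0 0" --pt "0 -0.0015 0 0" --pt "0 0 0 0"

```text
t: 13.05
tcp_pos: [0.5605, 0.0769, 0.1986]
tool_rot: [-0.083, 1.569, 0.083]
ft_force: [0.6, -0.1, 0.4]
grip_width: 0.0149
```

```bash
python3 - <<'E'
from h import *
s=force();st(); np.savez('pics/scene.npz',**s)
r=lambda i,x,y,w,h,W,H:cv2.resize(i[y:y+h,x:x+w],(W,H),interpolation=cv2.INTER_CUBIC)
save(r(s['color'],400,250,120,90,800,600),'pics/drag1.png')
E
```

```text
Fmean [ 0.33 -0.29  0.92] z [0.4 0.7 1.7 0.9 1.2 0.5]
t 13.3 tcp [0.5605 0.0769 0.1986] yaw(tool y) 96.05 Rx [ 0. -0. -1.] F [ 0.35 -1.07  0.49] w 0.0148 q [-0.26  0.71  0.06  2.09 -0.11  0.35  1.56]
```

View pics/drag1.png

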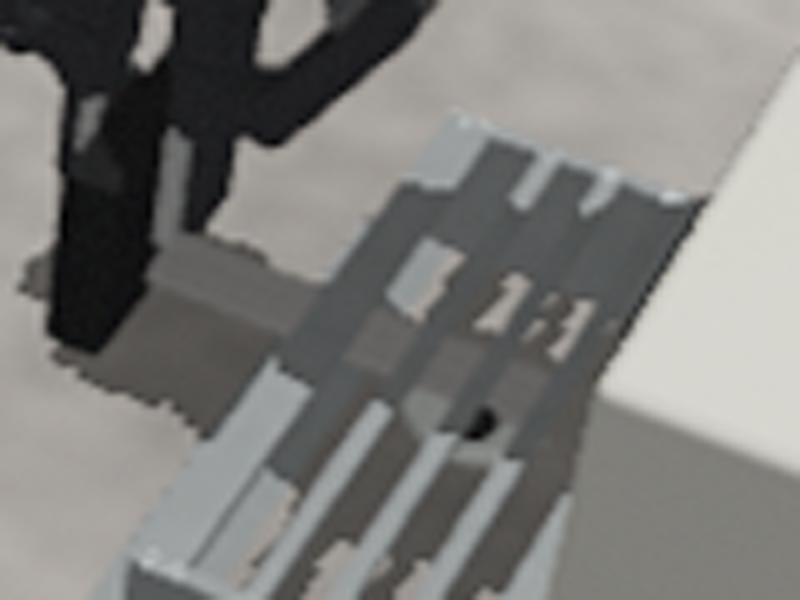

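The disc came with the foot: its left edge moved from (460,445) to (405,400), with the foot at (480,420). Continuing.

arm_command --pt "0.0002 -0.0015 0 0" --pt "0 -0.002 0 0" --pt "0 -0.0015 0 0" --pt "0 0 0 0"

```text
t: 13.8
tcp_pos: [0.5611, 0.0721, 0.1985]
tool_rot: [-0.083, 1.569, 0.083]
ft_force: [0.4, 0.3, 2.1]
grip_width: 0.0147
```

arm_command --pt "0 -0.0015 0 0" --pt "0 -0.002 0 0" --pt "0 -0.0015 0 0" --pt "0 0 0 0"

```text
t: 14.3
tcp_pos: [0.5616, 0.067, 0.1985]
tool_rot: [-0.083, 1.569, 0.083]
ft_force: [-0.4, 0.3, 3.2]
grip_width: 0.0145
```

arm_command --pt "0 -0.0015 0 0" --pt "0 -0.002 0 0" --pt "0 -0.0005 0 0" --pt "0 0 0 0"

```text
t: 14.8
tcp_pos: [0.562, 0.0632, 0.1984]
tool_rot: [-0.083, 1.569, 0.083]
ft_force: [-0.0, 0.4, 3.1]
grip_width: 0.0153
```

```bash
cat >> h.py <<'E'
def chk():
    s=force(3); o,R=st(); q=rf(o['tcp_pos'][None],np.array([.583,.1346]),np.radians(95.9))[0]; print('foot riser x',(q[0]+.095).round(4),'y',q[1].round(4)); return s
E
python3 -c "
from h import *
chk()"
```

```text
Fmean [0.21 0.63 2.55] z [3.1 1.6 2.8 2.7]
t 14.95 tcp [0.562  0.0632 0.1984] yaw(tool y) 96.06 Rx [ 0. -0. -1.] F [0.35 0.48 2.72] w 0.0149 q [-0.23  0.71  0.05  2.09 -0.1   0.35  1.58]
foot riser x 0.0261 y 0.0283
```

arm_command --pt "0 -0.001 0 0" --pt "0 -0.001 0 0" --pt "0 0 0 0"

```text
t: 15.32
tcp_pos: [0.5622, 0.0613, 0.1984]
tool_rot: [-0.083, 1.569, 0.083]
ft_force: [0.1, 0.8, 2.7]
grip_width: 0.0151
```

arm_command --pt "0 -0.001 0 0" --pt "-0.0001 -0.001 0 0" --pt "0 0 0 0"

```text
t: 15.7
tcp_pos: [0.5624, 0.0594, 0.1985]
tool_rot: [-0.083, 1.569, 0.083]
ft_force: [0.7, 1.6, 2.9]
grip_width: 0.0153
```

arm_command --pt "-0.0001 -0.001 0 0" --pt "-0.0002 -0.001 0 0" --pt "0 0 0 0"

```text
t: 16.08
tcp_pos: [0.5625, 0.0571, 0.1988]
tool_rot: [-0.083, 1.569, 0.083]
ft_force: [-0.5, 1.0, 2.1]
grip_width: 0.0148
```

```bash
python3 -c "
from h import *
chk()"
```

```text
Fmean [-0.38  1.23  2.41] z [2.1 2.5 2.8 2.3]
t 16.23 tcp [0.5626 0.0572 0.1988] yaw(tool y) 96.06 Rx [-0. -0. -1.] F [-0.1   1.35  2.26] w 0.0147 q [-0.22  0.71  0.05  2.09 -0.1   0.35  1.59]
foot riser x 0.0201 y 0.0283
```

arm_command --pt "-0.0001 -0.001 0 0" --pt "-0.0002 -0.001 0 0" --pt "0 0 0 0"

```text
t: 16.6
tcp_pos: [0.5628, 0.0551, 0.1991]
tool_rot: [-0.083, 1.569, 0.083]
ft_force: [-1.0, 0.8, 2.1]
grip_width: 0.0148
```

arm_command --pt "-0.0001 -0.001 0 0" --pt "-0.0002 -0.001 0 0" --pt "0 0 0 0"

```text
t: 16.98
tcp_pos: [0.563, 0.0531, 0.1994]
tool_rot: [-0.083, 1.569, 0.083]
ft_force: [-0.6, 1.2, 0.1]
grip_width: 0.0149
```

arm_command --pt "-0.0002 -0.001 0 0" --pt "-0.0001 -0.001 0 0" --pt "0 0 0 0"

```text
t: 17.35
tcp_pos: [0.5632, 0.0511, 0.1997]
tool_rot: [-0.083, 1.569, 0.083]
ft_force: [0.2, 0.3, 0.3]
grip_width: 0.0149
```

```bash
python3 -c "
from h import *
chk()"
```

```text
Fmean [-0.19  0.09  0.42] z [0.3 0.1 0.6 0.6]
t 17.5 tcp [0.5632 0.0512 0.1997] yaw(tool y) 96.06 Rx [-0. -0. -1.] F [-0.39 -0.36  0.62] w 0.015 q [-0.21  0.7   0.05  2.09 -0.1   0.35  1.6 ]
foot riser x 0.014 y 0.0283
```

arm_command --pt "0.0003 0 0 0" --pt "0 -0.001 0 0" --pt "0 -0.001 0 0" --pt "0 0 0 0"

```text
t: 18.0
tcp_pos: [0.5635, 0.0497, 0.1996]
tool_rot: [-0.083, 1.569, 0.084]
ft_force: [-0.6, 1.1, 2.8]
grip_width: 0.0148
```

```bash
python3 - <<'E'
from h import *
s=chk(); np.savez('pics/scene.npz',**s)
r=lambda i,x,y,w,h,W,H:cv2.resize(i[y:y+h,x:x+w],(W,H),interpolation=cv2.INTER_CUBIC)
save(r(s['color'],400,260,80,60,800,600),'pics/drag2.png')
E
```

```text
Fmean [-0.5   1.62  3.17] z [2.8 2.7 3.5 3.7]
t 18.15 tcp [0.5636 0.0496 0.1995] yaw(tool y) 96.07 Rx [ 0.  0. -1.] F [-0.49  1.98  3.73] w 0.0147 q [-0.2   0.7   0.05  2.09 -0.1   0.35  1.6 ]
foot riser x 0.0125 y 0.0281
```

View pics/drag2.png

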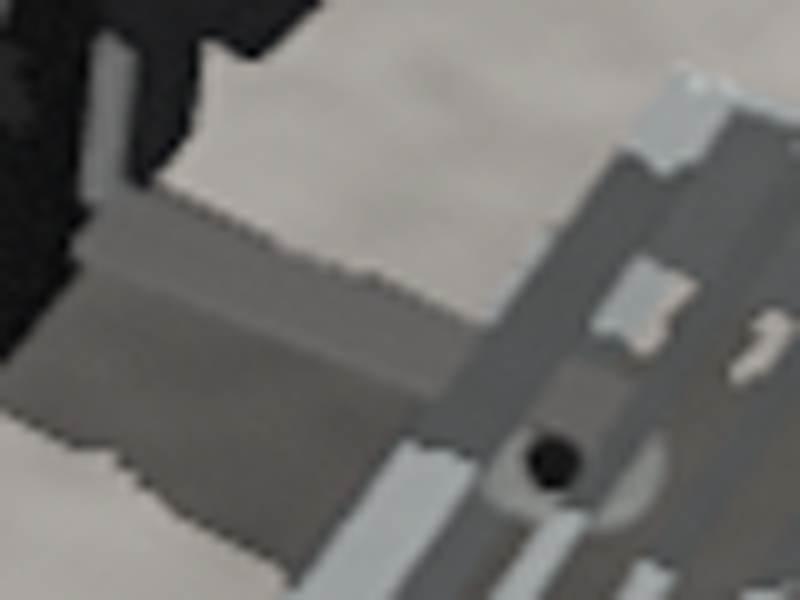

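The foot (553,460) is now slightly ahead of the disc's centre (about 575,460). It still rides well on the disc, so I continue with a bit more pressure.

arm_command --pt "-0.0001 -0.001 0 0" --pt "-0.0001 -0.001 0 0" --pt "0 0 0 0"

```text
t: 18.52
tcp_pos: [0.5638, 0.0473, 0.1997]
tool_rot: [-0.083, 1.569, 0.083]
ft_force: [0.4, 1.4, 3.7]
grip_width: 0.0148
```

arm_command --pt "-0.0001 -0.001 0 0" --pt "-0.0002 -0.001 0 0" --pt "0 0 0 0"

```text
t: 18.9
tcp_pos: [0.5639, 0.0452, 0.1999]
tool_rot: [-0.083, 1.569, 0.083]
ft_force: [0.4, 1.0, 3.4]
grip_width: 0.0149
```

```bash
python3 -c "
from h import *
chk()"
```

```text
Fmean [-0.08  1.38  3.08] z [3.4 3.3 2.6 3. ]
t 19.05 tcp [0.5639 0.0452 0.1999] yaw(tool y) 96.06 Rx [ 0. -0. -1.] F [0.18 1.79 3.04] w 0.015 q [-0.2   0.7   0.05  2.09 -0.09  0.35  1.61]
foot riser x 0.0081 y 0.0282
```

arm_command --pt "-0.0001 -0.001 0 0" --pt "-0.0001 -0.001 0 0" --pt "0 0 0 0"

```text
t: 19.42
tcp_pos: [0.564, 0.0434, 0.2001]
tool_rot: [-0.083, 1.569, 0.083]
ft_force: [-0.0, 2.1, 3.6]
grip_width: 0.0149
```

arm_command --pt "-0.0001 -0.001 0 0" --pt "-0.0002 -0.001 0 0" --pt "0 0 0 0"

```text
t: 19.8
tcp_pos: [0.5642, 0.0413, 0.2004]
tool_rot: [-0.083, 1.569, 0.083]
ft_force: [-0.9, 2.0, 3.3]
grip_width: 0.0147
```

```bash
python3 -c "
from h import *
chk()"
```

```text
Fmean [-0.8   2.01  3.31] z [3.3 3.  3.8 3.1]
t 19.95 tcp [0.5643 0.0414 0.2004] yaw(tool y) 96.06 Rx [-0. -0. -1.] F [-0.14  2.24  3.1 ] w 0.0149 q [-0.19  0.7   0.05  2.09 -0.09  0.35  1.61]
foot riser x 0.0042 y 0.0282
```

arm_command --pt "-0.0001 -0.001 0 0" --pt "-0.0002 -0.001 0 0" --pt "0 0 0 0"

```text
t: 20.32
tcp_pos: [0.5645, 0.0395, 0.2007]
tool_rot: [-0.083, 1.569, 0.083]
ft_force: [-0.3, 2.7, 3.6]
grip_width: 0.0151
```

arm_command --pt "-0.0002 -0.001 0 0" --pt "-0.0001 -0.001 0 0" --pt "0 0 0 0"

```text
t: 20.7
tcp_pos: [0.5647, 0.0376, 0.2012]
tool_rot: [-0.083, 1.569, 0.083]
ft_force: [-0.7, 3.7, 4.1]
grip_width: 0.0149
```

```bash
python3 - <<'E'
from h import *
s=chk(); np.savez('pics/scene.npz',**s)
r=lambda i,x,y,w,h,W,H:cv2.resize(i[y:y+h,x:x+w],(W,H),interpolation=cv2.INTER_CUBIC)
save(r(s['color'],400,260,80,60,800,600),'pics/drag3.png')
E
```

```text
Fmean [-0.63  3.39  4.83] z [4.1 5.3 5.  4.9]
t 20.85 tcp [0.5648 0.0376 0.2012] yaw(tool y) 96.07 Rx [ 0.  0. -1.] F [-0.95  3.51  4.88] w 0.0149 q [-0.18  0.7   0.05  2.09 -0.09  0.36  1.62]
foot riser x 0.0004 y 0.0281
```

View pics/drag3.png

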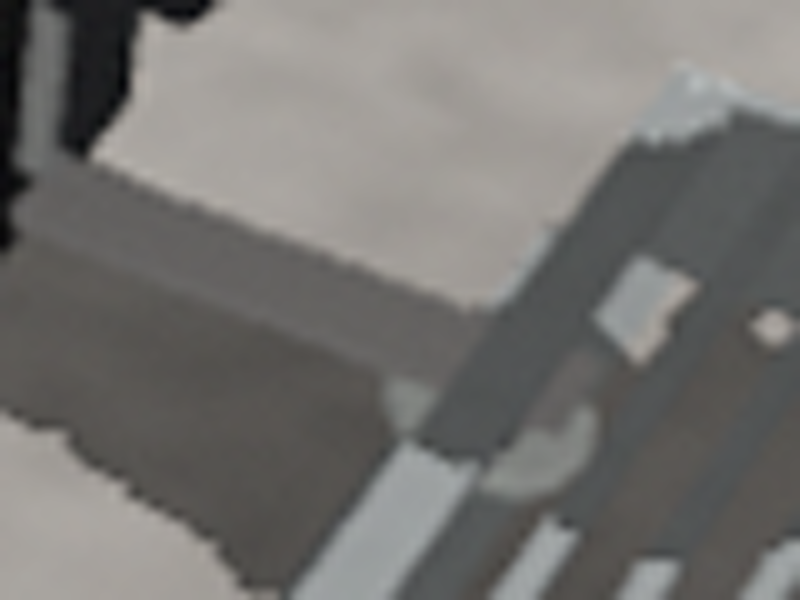

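The disc's front now peeks out at (390,400), its rear at (600,430). The force has risen to about 6 N, so I ease off and lift faster.

arm_command --pt "-0.0003 0 0 0" --pt "-0.0003 -0.001 0 0" --pt "0 0 0 0"

```text
t: 21.22
tcp_pos: [0.5649, 0.0361, 0.2017]
tool_rot: [-0.083, 1.569, 0.082]
ft_force: [-1.1, 2.7, 5.0]
grip_width: 0.0149
```

```bash
python3 -c "
from h import *
chk()"
```

```text
Fmean [-0.56  2.04  5.15] z [5.  5.3 5.1 5.2]
t 21.38 tcp [0.5649 0.0361 0.2017] yaw(tool y) 96.04 Rx [ 0. -0. -1.] F [-0.46  1.77  5.2 ] w 0.0151 q [-0.18  0.7   0.05  2.09 -0.09  0.36  1.62]
foot riser x -0.0011 y 0.0282
```

arm_command --pt "-0.0004 0 0 0" --pt "0 0 0 0" --pt "0 0 0 0"

```text
t: 21.75
tcp_pos: [0.5648, 0.0361, 0.2019]
tool_rot: [-0.083, 1.569, 0.082]
ft_force: [0.4, 0.7, 2.6]
grip_width: 0.0146
```

```bash
python3 -c "
from h import *
chk()"
```

```text
Fmean [-0.03  0.9   2.76] z [2.6 3.1 2.8 2.6]
t 21.9 tcp [0.5648 0.0362 0.2019] yaw(tool y) 96.04 Rx [ 0. -0. -1.] F [0.17 0.32 2.62] w 0.0148 q [-0.18  0.7   0.05  2.09 -0.09  0.36  1.62]
foot riser x -0.001 y 0.0282
```

arm_command --pt "-0.0003 -0.001 0 0" --pt "-0.0002 -0.0005 0 0" --pt "0 0 0 0"

```text
t: 22.28
tcp_pos: [0.5648, 0.0346, 0.2024]
tool_rot: [-0.083, 1.57, 0.083]
ft_force: [-0.2, 0.4, 1.2]
grip_width: 0.0147
```

arm_command --pt "-0.0002 -0.001 0 0" --pt "0 0 0 0"

```text
t: 22.52
tcp_pos: [0.5649, 0.0336, 0.2026]
tool_rot: [-0.083, 1.57, 0.083]
ft_force: [-0.1, -0.1, 0.2]
grip_width: 0.0148
```

```bash
python3 -c "
from h import *
chk()"
```

```text
Fmean [ 0.19 -0.22  0.39] z [ 0.2  0.6  1.  -0.2]
t 22.68 tcp [0.5649 0.0338 0.2026] yaw(tool y) 96.06 Rx [-0. -0. -1.] F [ 0.37 -0.4  -0.23] w 0.0148 q [-0.17  0.7   0.05  2.09 -0.09  0.36  1.62]
foot riser x -0.0034 y 0.0284
```

arm_command --pt "0.0003 0 0 0" --pt "0.0001 -0.001 0 0" --pt "0 -0.0005 0 0" --pt "0 0 0 0"

```text
t: 23.18
tcp_pos: [0.5653, 0.0324, 0.2024]
tool_rot: [-0.083, 1.569, 0.083]
ft_force: [-0.8, -0.2, 1.5]
grip_width: 0.015
```

```bash
python3 -c "
from h import *
chk()"
```

```text
Fmean [-0.57 -0.04  1.66] z [1.5 1.3 2.4 1.5]
t 23.32 tcp [0.5653 0.0324 0.2024] yaw(tool y) 96.06 Rx [ 0. -0. -1.] F [ 0.56 -0.37  1.5 ] w 0.0151 q [-0.17  0.7   0.05  2.09 -0.09  0.36  1.62]
foot riser x -0.0049 y 0.0282
```

arm_command --pt "0.0001 -0.001 0 0" --pt "0.0001 -0.001 0 0" --pt "0 0 0 0"

```text
t: 23.7
tcp_pos: [0.5655, 0.0303, 0.202]
tool_rot: [-0.083, 1.569, 0.083]
ft_force: [0.0, 0.1, 0.8]
grip_width: 0.015
```

```bash
cat >> h.py <<'E'
def disc(s):
    p,c=cloud(s); q=rf(p,np.array([.583,.1346]),np.radians(95.9))
    k=(q[:,0]>-.16)&(q[:,0]<-.001)&(q[:,1]>-.03)&(q[:,1]<.065)&(q[:,2]>.0025)&(q[:,2]<.0145)&(c.max(1)>80)
    q=q[k]; q=q[(q[:,0]<-.02)|(q[:,2]>.005)]
    if len(q): print('disc pts',len(q),'min',q.min(0).round(4),'max',q.max(0).round(4),'med',np.median(q,0).round(4))
E
python3 -c "
from h import *
disc(chk())"
```

```text
Fmean [-0.   -0.22  0.7 ] z [0.8 0.8 0.8 0.5]
t 23.85 tcp [0.5654 0.0303 0.202 ] yaw(tool y) 96.05 Rx [ 0. -0. -1.] F [-0.23  0.15  0.48] w 0.0149 q [-0.17  0.7   0.05  2.09 -0.09  0.36  1.63]
foot riser x -0.0069 y 0.0282
disc pts 54 min [-0.1087 -0.0091  0.003 ] max [-0.0122  0.0639  0.0137] med [-0.0202  0.0219  0.0057]
```

arm_command --pt "0.0003 0 0 0" --pt "0.0001 -0.001 0 0" --pt "0.0001 -0.001 0 0" --pt "0 0 0 0"

```text
t: 24.35
tcp_pos: [0.5656, 0.0285, 0.2016]
tool_rot: [-0.083, 1.569, 0.083]
ft_force: [-0.6, 0.7, 1.9]
grip_width: 0.0151
```

```bash
cat >> h.py <<'E'
def disc(s):
    p,c=cloud(s); q=rf(p,np.array([.583,.1346]),np.radians(95.9))
    for lo,hi in((.008,.013),(.013,.018),(.018,.023),(.023,.04),(.04,.045)):
        k=(q[:,0]>-.17)&(q[:,0]<-.0)&(q[:,1]>lo)&(q[:,1]<hi)&(q[:,2]>.0035)&(q[:,2]<.015)
        if k.sum(): print('band',lo,k.sum(),'x',np.sort(q[k,0])[[0,-1]].round(3),'z',q[k,2].min().round(4),q[k,2].max().round(4))
E
python3 -c "
from h import *
disc(chk())"
```

```text
Fmean [-0.04  0.47  0.85] z [1.9 0.3 0.9 0.4]
t 24.5 tcp [0.5656 0.0285 0.2016] yaw(tool y) 96.06 Rx [ 0. -0. -1.] F [-0.19  0.83  0.39] w 0.015 q [-0.16  0.7   0.05  2.09 -0.09  0.36  1.63]
foot riser x -0.0088 y 0.0282
band 0.008 5 x [-0.097 -0.015] z 0.0049 0.0126
band 0.013 24 x [-0.097 -0.01 ] z 0.0038 0.0149
band 0.018 18 x [-0.098 -0.015] z 0.0042 0.015
band 0.023 22 x [-0.029 -0.018] z 0.0036 0.0067
band 0.04 1 x [-0.096 -0.096] z 0.0148 0.0148
```

arm_command --pt "0.0003 0 0 0" --pt "0.0002 -0.001 0 0" --pt "0.0003 -0.001 0 0" --pt "0 0 0 0"

```text
t: 25.0
tcp_pos: [0.566, 0.0266, 0.201]
tool_rot: [-0.083, 1.569, 0.083]
ft_force: [0.3, 0.2, 3.8]
grip_width: 0.015
```

```bash
python3 -c "
from h import *
disc(chk())"
```

```text
Fmean [0.05 0.68 4.21] z [3.8 4.1 4.7 4.2]
t 25.15 tcp [0.566  0.0266 0.2009] yaw(tool y) 96.06 Rx [ 0.  0. -1.] F [-0.48  1.    4.23] w 0.0148 q [-0.16  0.7   0.05  2.08 -0.09  0.36  1.63]
foot riser x -0.0107 y 0.028
band 0.008 7 x [-0.099 -0.013] z 0.004 0.0145
band 0.013 29 x [-0.099 -0.009] z 0.0043 0.0149
band 0.018 20 x [-0.098 -0.017] z 0.0037 0.0149
band 0.023 20 x [-0.031 -0.019] z 0.0037 0.0063
```

arm_command --pt "0 -0.001 0 0" --pt "0.0002 -0.001 0 0" --pt "0 0 0 0"

```text
t: 25.52
tcp_pos: [0.5661, 0.0244, 0.2007]
tool_rot: [-0.083, 1.569, 0.083]
ft_force: [0.7, -0.2, 3.6]
grip_width: 0.0152
```

arm_command --pt "0.0002 -0.001 0 0" --pt "0.0002 -0.001 0 0" --pt "0 0 0 0"

```text
t: 25.9
tcp_pos: [0.5663, 0.0222, 0.2002]
tool_rot: [-0.083, 1.569, 0.083]
ft_force: [-0.1, 0.2, 4.5]
grip_width: 0.015
```

```bash
python3 -c "
from h import *
disc(chk())"
```

```text
Fmean [-0.21  0.13  4.56] z [4.5 3.9 4.6 5.3]
t 26.05 tcp [0.5663 0.0222 0.2002] yaw(tool y) 96.04 Rx [ 0. -0. -1.] F [-0.61 -0.18  5.26] w 0.0147 q [-0.15  0.7   0.05  2.08 -0.08  0.36  1.64]
foot riser x -0.0151 y 0.0282
band 0.008 6 x [-0.103 -0.019] z 0.0047 0.0142
band 0.013 43 x [-0.103 -0.011] z 0.0035 0.0147
band 0.018 36 x [-0.103 -0.011] z 0.0036 0.0149
band 0.023 16 x [-0.104 -0.023] z 0.0036 0.0074
```

arm_command --pt "0 -0.001 0 0" --pt "0.0001 -0.001 0 0" --pt "0 0 0 0"

```text
t: 26.42
tcp_pos: [0.5664, 0.0204, 0.2]
tool_rot: [-0.083, 1.57, 0.083]
ft_force: [-0.2, -0.1, 3.0]
grip_width: 0.0147
```

arm_command --pt "0.0001 -0.001 0 0" --pt "0.0002 -0.001 0 0" --pt "0 0 0 0"

```text
t: 26.8
tcp_pos: [0.5666, 0.0183, 0.1997]
tool_rot: [-0.083, 1.57, 0.083]
ft_force: [0.8, -0.3, 1.7]
grip_width: 0.0149
```

```bash
python3 -c "
from h import *
disc(chk())"
```

```text
Fmean [ 0.1  -0.24  1.34] z [1.7 2.  0.4 1.2]
t 26.95 tcp [0.5666 0.0183 0.1997] yaw(tool y) 96.06 Rx [-0. -0. -1.] F [-0.41 -0.06  1.17] w 0.0149 q [-0.14  0.7   0.04  2.08 -0.08  0.36  1.64]
foot riser x -0.019 y 0.0283
band 0.008 6 x [-0.107 -0.019] z 0.004 0.0124
band 0.013 45 x [-0.108 -0.015] z 0.0037 0.014
band 0.018 60 x [-0.108 -0.012] z 0.0036 0.015
band 0.023 27 x [-0.107 -0.012] z 0.0036 0.0148
```

arm_command --pt "0.0003 -0.001 0 0" --pt "0.0003 -0.001 0 0" --pt "0 0 0 0"

```text
t: 27.32
tcp_pos: [0.5669, 0.0165, 0.1992]
tool_rot: [-0.083, 1.569, 0.083]
ft_force: [0.4, 0.0, 1.6]
grip_width: 0.0147
```

arm_command --pt "0.0002 -0.001 0 0" --pt "0.0002 -0.001 0 0" --pt "0 0 0 0"

```text
t: 27.7
tcp_pos: [0.5672, 0.0144, 0.1988]
tool_rot: [-0.083, 1.569, 0.083]
ft_force: [0.5, 0.1, 1.5]
grip_width: 0.0149
```

```bash
python3 -c "
from h import *
disc(chk())"
```

```text
Fmean [-0.06  0.17  1.51] z [1.5 1.4 1.7 1.4]
t 27.85 tcp [0.5672 0.0144 0.1988] yaw(tool y) 96.05 Rx [ 0. -0. -1.] F [-0.29  0.38  1.41] w 0.0149 q [-0.14  0.71  0.04  2.08 -0.08  0.35  1.65]
foot riser x -0.0229 y 0.0281
band 0.008 4 x [-0.111 -0.026] z 0.0055 0.0126
band 0.013 56 x [-0.111 -0.014] z 0.0036 0.0149
band 0.018 80 x [-0.111 -0.013] z 0.0038 0.015
band 0.023 36 x [-0.106 -0.012] z 0.0035 0.0149
band 0.04 1 x [-0.013 -0.013] z 0.0053 0.0053
```

arm_command --pt "0.0003 -0.001 0 0" --pt "0.0001 -0.001 0 0" --pt "0 0 0 0"

```text
t: 28.22
tcp_pos: [0.5674, 0.0126, 0.1985]
tool_rot: [-0.083, 1.569, 0.083]
ft_force: [-0.6, -0.1, 2.5]
grip_width: 0.015
```

arm_command --pt "0.0001 -0.001 0 0" --pt "0.0001 -0.001 0 0" --pt "0 0 0 0"

```text
t: 28.6
tcp_pos: [0.5676, 0.0107, 0.1983]
tool_rot: [-0.083, 1.569, 0.083]
ft_force: [0.0, 0.9, 4.3]
grip_width: 0.0144
```

```bash
python3 - <<'E'
from h import *
s=chk(); disc(s); np.savez('pics/scene.npz',**s)
r=lambda i,x,y,w,h,W,H:cv2.resize(i[y:y+h,x:x+w],(W,H),interpolation=cv2.INTER_CUBIC)
save(r(s['color'],370,220,120,90,800,600),'pics/drag4.png')
E
```

```text
Fmean [-0.17  1.28  3.93] z [4.3 3.2 3.9 4.3]
t 28.75 tcp [0.5676 0.0107 0.1983] yaw(tool y) 96.07 Rx [ 0.  0. -1.] F [-0.43  1.13  4.26] w 0.0144 q [-0.13  0.71  0.04  2.08 -0.08  0.35  1.65]
foot riser x -0.0267 y 0.028
band 0.008 14 x [-0.115 -0.022] z 0.0037 0.0145
band 0.013 43 x [-0.115 -0.02 ] z 0.0036 0.0147
band 0.018 91 x [-0.115 -0.014] z 0.0035 0.015
band 0.023 58 x [-0.106 -0.013] z 0.0038 0.015
```

View pics/drag4.png

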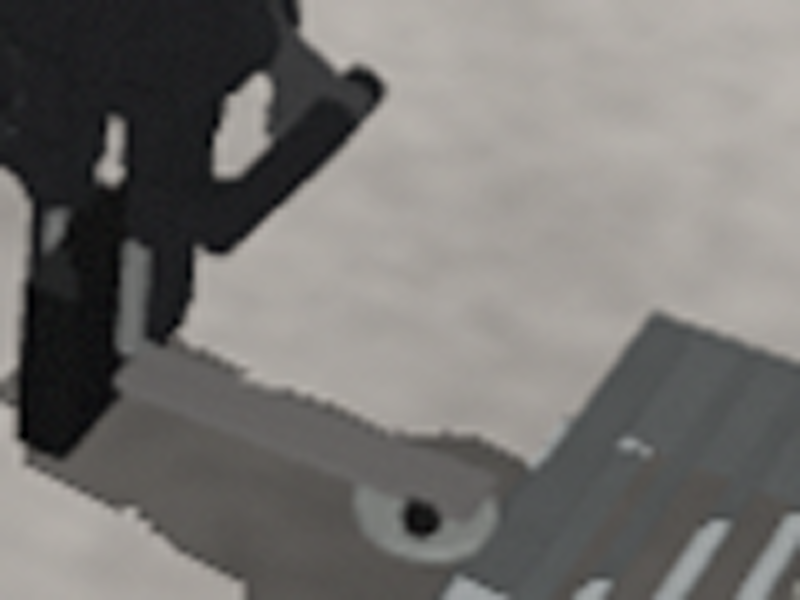

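The disc (355–498, 530) is out in front of the riser, with the foot (422,518) on its middle. Dragging on over the flat bench.

arm_command --pt "-0.0002 -0.001 0 0" --pt "0 -0.002 0 0" --pt "0 -0.002 0 0" --pt "0 0 0 0"

```text
t: 29.25
tcp_pos: [0.5681, 0.0051, 0.1984]
tool_rot: [-0.083, 1.569, 0.082]
ft_force: [0.5, -0.3, 3.6]
grip_width: 0.0145
```

arm_command --pt "0 -0.0015 0 0" --pt "0 -0.002 0 0" --pt "0 -0.0015 0 0" --pt "0 0 0 0"

```text
t: 29.75
tcp_pos: [0.5686, 0.0003, 0.1984]
tool_rot: [-0.083, 1.569, 0.083]
ft_force: [-0.1, -0.0, 3.1]
grip_width: 0.0149
```

arm_command --pt "0 -0.0015 0 0" --pt "0 -0.002 0 0" --pt "0 -0.0015 0 0" --pt "0 0 0 0"

```text
t: 30.25
tcp_pos: [0.5691, -0.0046, 0.1984]
tool_rot: [-0.083, 1.569, 0.083]
ft_force: [0.3, 1.1, 2.8]
grip_width: 0.0147
```

```bash
python3 -c "
from h import *
chk()"
```

```text
Fmean [0.15 0.14 2.48] z [2.8 2.3 2.7 2.2]
t 30.4 tcp [ 0.5691 -0.0046  0.1984] yaw(tool y) 96.05 Rx [ 0. -0. -1.] F [-0.   -0.19  2.17] w 0.015 q [-0.1   0.71  0.04  2.08 -0.07  0.36  1.67]
foot riser x -0.0421 y 0.0281
```

Steady at about 3.6 N. Longer strokes now.

arm_command --pt "0 -0.0015 0 0" --pt "0 -0.0025 0 0" --pt "0 -0.0025 0 0" --pt "0 -0.0025 0 0" --pt "0 -0.001 0 0" --pt "0 0 0 0"

```text
t: 31.15
tcp_pos: [0.5702, -0.0146, 0.1984]
tool_rot: [-0.083, 1.569, 0.083]
ft_force: [-0.9, 1.1, 3.1]
grip_width: 0.0143
```

arm_command --pt "0.0001 -0.0015 0 0" --pt "0 -0.0025 0 0" --pt "0 -0.0025 0 0" --pt "0 -0.0025 0 0" --pt "0 -0.001 0 0" --pt "0 0 0 0"

```text
t: 31.9
tcp_pos: [0.5713, -0.0245, 0.1984]
tool_rot: [-0.083, 1.569, 0.083]
ft_force: [0.5, -0.7, 3.1]
grip_width: 0.0148
```

```bash
python3 -c "
from h import *
chk()"
```

```text
Fmean [-0.53 -0.41  3.73] z [3.1 4.4 3.9 3.5]
t 32.05 tcp [ 0.5713 -0.0245  0.1984] yaw(tool y) 96.05 Rx [ 0. -0. -1.] F [-1.03 -0.64  3.49] w 0.0147 q [-0.06  0.71  0.03  2.07 -0.06  0.36  1.7 ]
foot riser x -0.062 y 0.028
```

arm_command --pt "-0.0001 -0.0015 0 0" --pt "0 -0.0025 0 0" --pt "0 -0.0025 0 0" --pt "0 -0.0025 0 0" --pt "0 -0.001 0 0" --pt "0 0 0 0"

```text
t: 32.8
tcp_pos: [0.5723, -0.0345, 0.1984]
tool_rot: [-0.083, 1.569, 0.083]
ft_force: [0.2, 0.1, 3.4]
grip_width: 0.0147
```

arm_command --pt "0 -0.0015 0 0" --pt "0 -0.0025 0 0" --pt "0 -0.0025 0 0" --pt "0 -0.0025 0 0" --pt "0 -0.001 0 0" --pt "0 0 0 0"

```text
t: 33.55
tcp_pos: [0.5734, -0.0444, 0.1984]
tool_rot: [-0.083, 1.569, 0.083]
ft_force: [0.2, -0.7, 2.7]
grip_width: 0.0151
```

arm_command --pt "0 -0.0015 0 0" --pt "0 -0.0025 0 0" --pt "0 -0.0025 0 0" --pt "0 -0.0025 0 0" --pt "0 -0.001 0 0" --pt "0 0 0 0"

```text
t: 34.3
tcp_pos: [0.5744, -0.0544, 0.1984]
tool_rot: [-0.083, 1.569, 0.083]
ft_force: [-0.1, 0.9, 2.4]
grip_width: 0.0148
```

arm_command --pt "0 -0.0015 0 0" --pt "0 -0.0025 0 0" --pt "0 -0.0025 0 0" --pt "0 -0.0015 0 0" --pt "0 0 0 0" --pt "0 0 0 0"

```text
t: 35.05
tcp_pos: [0.5753, -0.0623, 0.1985]
tool_rot: [-0.083, 1.569, 0.083]
ft_force: [-0.4, 0.4, 1.7]
grip_width: 0.015
```

```bash
python3 -c "
from h import *
s=chk()
p,c=cloud(s); q=rf(p,np.array([.583,.1346]),np.radians(95.9))
k=(q[:,0]>-.14)&(q[:,0]<-.03)&(q[:,1]>-.01)&(q[:,1]<.06)&(q[:,2]>.0035)&(q[:,2]<.009)
print(k.sum(),q[k].min(0).round(4),q[k].max(0).round(4))"
```

```text
Fmean [-0.31 -0.4   2.18] z [1.7 2.2 2.5 2.4]
t 35.2 tcp [ 0.5753 -0.0623  0.1985] yaw(tool y) 96.05 Rx [ 0. -0. -1.] F [ 0.39 -0.38  2.38] w 0.0148 q [ 0.01  0.71  0.03  2.06 -0.05  0.37  1.75]
foot riser x -0.1001 y 0.0279
90 [-0.1207  0.011   0.0035] [-0.0859  0.0424  0.0089]
```

The disc lies at riser x = -121 to -85 mm, so it is 85 mm clear. Lifting, backing off, and lowering the probe.

arm_command --pt "-0.003 0 0 0" --pt "-0.01 0 0 0" --pt "-0.012 0 0 0" --pt "0 -0.02 0 0" --pt "0 -0.03 0 0" --pt "0 -0.02 0 0" --pt "0 0 0 0" --pt "0 0 0 0" --pt "0.01 0 0 0" --pt "0.01 0 0 0" --pt "0.005 0 0 0" --pt "0.003 0 0 0" --pt "0 0 0 0" --pt "0 0 0 0"

```text
t: 36.95
tcp_pos: [0.5828, -0.1317, 0.1956]
tool_rot: [-0.083, 1.569, 0.083]
ft_force: [-0.4, -0.2, -1.6]
grip_width: 0.0151
```

arm_command --pt "0.001 0 0 0" --pt "0 0 0 0"

```text
t: 37.2
tcp_pos: [0.5827, -0.1316, 0.1945]
tool_rot: [-0.083, 1.569, 0.083]
ft_force: [0.3, 0.7, -1.6]
grip_width: 0.0145
```

arm_command --pt "0.001 0 0 0" --pt "0 0 0 0" --pt "0 0 0 0"

```text
t: 37.58
tcp_pos: [0.5826, -0.1316, 0.1934]
tool_rot: [-0.083, 1.569, 0.083]
ft_force: [0.1, -0.4, -1.1]
grip_width: 0.0148
```

arm_command --pt "0.0005 0 0 0" --pt "0 0 0 0" --pt "0 0 0 0"

```text
t: 37.95
tcp_pos: [0.5826, -0.1316, 0.1929]
tool_rot: [-0.083, 1.569, 0.083]
ft_force: [0.3, 0.0, -2.0]
grip_width: 0.0146
```

arm_command --pt "0.0005 0 0 0" --pt "0 0 0 0" --pt "0 0 0 0"

```text
t: 38.33
tcp_pos: [0.5826, -0.1316, 0.1928]
tool_rot: [-0.083, 1.569, 0.083]
ft_force: [-2.0, 0.6, 4.9]
grip_width: 0.0147
```

arm_command --pt "0 0 0 0" --pt "0 0 0 0" --pt "0 0 0 0" --pt "0 0 0 0" --pt "0 0 0 0" --pt "0 0 0 0" --pt "0 0 0 0" --pt "0 0 0 0" --pt "0 0 0 0" --pt "0 0 0 0" --claw 1

```text
t: 39.58
tcp_pos: [0.5827, -0.1316, 0.1924]
tool_rot: [-0.083, 1.569, 0.083]
ft_force: [0.7, 0.3, 0.2]
grip_width: 0.0856
```

arm_command --pt "-0.01 0 0 0" --pt "-0.03 0 0 0" --pt "-0.05 0 0 0" --pt "-0.05 0 0 0" --pt "-0.05 0 0 0" --pt "-0.04 0 0 0" --pt "0 0 0 0" --pt "0 0 0 0" --pt "0 0 0 0" --pt "0 0 0 0"

```text
t: 40.83
tcp_pos: [0.5823, -0.1315, 0.421]
tool_rot: [-0.083, 1.572, 0.084]
ft_force: [0.2, -0.3, 0.5]
grip_width: 0.0854
```

```bash
python3 - <<'E'
from h import *
np.set_printoptions(precision=4,suppress=True)
st(); a=snap('scene'); b=snap('side')
O=np.array([.583,.1346])
for s in(a,b):
    p,c=cloud(s); q=rf(p,O,np.radians(95.9))
    k=(q[:,0]>-.14)&(q[:,0]<-.03)&(q[:,1]>-.02)&(q[:,1]<.07)&(q[:,2]>.0035)&(q[:,2]<.02)
    print('disc',k.sum(),q[k].min(0),q[k].max(0))
    k=(q[:,0]>-.32)&(q[:,0]<-.14)&(abs(q[:,1]-.03)<.06)&(q[:,2]>.0055)&(q[:,2]<.08)
    print('probe',k.sum(),q[k].min(0),q[k].max(0))
    k&=q[:,0]>-.235; print('blade z',np.median(q[k],0),q[k].max(0))
im=np.hstack([cv2.resize(s['color'],(400,300),interpolation=cv2.INTER_AREA) if 0 else cv2.resize(s['color'][y:y+300,x:x+400],(400,300)) for s,x,y in((a,150,140),(b,150,100))])
save(im,'pics/final.png')
E
```

```text
t 40.83 tcp [ 0.5823 -0.1315  0.421 ] yaw(tool y) 96.07 Rx [-0.003  0.    -1.   ] F [ 0.19 -0.31  0.45] w 0.0854 q [ 0.12  0.41  0.04  1.89 -0.02  0.84  1.84]
disc 193 [-0.1225  0.0124  0.0036] [-0.0868  0.0476  0.0069]
probe 1143 [-0.2748 -0.0109  0.0057] [-0.1581  0.0621  0.0557]
blade z [-0.1937  0.024   0.0104] [-0.1581  0.0367  0.0137]
disc 181 [-0.1208  0.0139  0.0035] [-0.0825  0.0492  0.0075]
probe 1433 [-0.2732 -0.0075  0.0056] [-0.1553  0.0633  0.0568]
blade z [-0.1837  0.0287  0.0113] [-0.1553  0.0402  0.0143]
```

View pics/final.png

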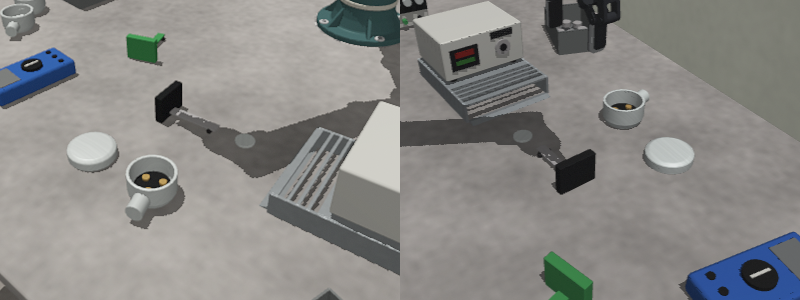

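The final picture shows the disc flat on the bench at (245,142), well clear of the riser. The probe stands clear of it at (170,100) and the bystanders are unmoved. Handing in.

```bash
python3 -c "
from rig import *
print(close_job())"
```

```text
the job is handed in; nothing more can be done
None
```

The disc is out from under the riser and lies flat on the bench, with its rear edge about 83–87 mm in front of the riser. I dragged it over the entry strip (crest about 4 mm) using only the probe's foot. The probe then went back on the bench, with its blade tip about 33 mm beyond the disc, and I let go. The job took about 41 s of the 72 s allowed.

**Disc and probe:** both cameras put the disc's top at 6–7 mm all over, so it is flat. The probe stands level, with the handle top at about 55 mm and the blade top at about 12 mm.

**Press force:** it was mostly 2–6 N. It climbed to about 6.6 N at first contact, because the contact was stiffer than described. Near the crest it reached about 6 N downward and 3.4 N sideways, or about 6.8 N combined. No reading passed 8 N, but I sampled it only at intervals and the readings are noisy.

**Slip:** the foot slid about 5 mm forward on the disc on the ramp, when the pressure dropped to about 1.5 N. It held after I pressed harder.

**Other objects:** the head, cover and meter look unmoved in the final picture, which I judged by eye and did not measure. I saw no sign of contact with the riser.

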